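Weigh the green carrier of oil bottles on the spring scale

ROBOT

A 6-joint arm with a two-finger parallel gripper is mounted at the origin on the work surface. World frame = base frame: x ahead of the robot, y to its left, z up, the work surface at z = 0. Lengths are in m, angles in degrees, forces in N, time in s.
With the tool pointing down it reaches from about 0.275 to 0.825 m from the base axis. Payload 4.9 kg.
Tool frame: the origin (TCP) lies at the very end of the fingers, on their centre line; the grasp point (between the pads) lies robot.grasp_offset behind it (robot.grasp_offset is the distance from the TCP to the grasp point, in m); y points along the fingers, z is the direction in which the jaws open and shut, and the axes are right-handed (so a half turn about y gives the same grasp; the last joint's range is limited). The gripper opens to 85 mm and grips with 20 to 120 N. Pads are 22 mm wide; open, the fingers measure 114 mm over their backs; the gripper's body (76 mm by 85 mm) begins 54 mm behind the grasp point. The pads swing forward as they close: fully open they stand 13 mm farther back than shut.
Start: joints at [-70.886, 18.69, -11.035, 60.275, 0, 82.311], TCP at [0.248, -0.491, 0.231] pointing down, gripper open.
Joint ranges: [-152.03, 152.03], [-55.5, 102.48], [-74.3, 77.21], [-110.64, 120.58], [-84.22, 78.4], [-180, 180]. Speed limits (degrees/s): [147.25, 147.25, 180, 180, 180, 180].

INTERFACE

Orientations are given as [roll, pitch, yaw] about the fixed x, y, z axes, in that order (R = Rz(yaw) Ry(pitch) Rx(roll)).
In Python, from rig import robot gives the robot as it stands.
- The arm moves only by the shell command python3 -m handwheel 'ROWS' [FORCE]. ROWS is JSON, a list of rows, each a list of 7 numbers: the opening, from 0 (shut) to 1 (fully open), then the shift along the tool's x, y, z normalised to -1 to 1, where 1 is 0.4 m, then the turn, a rotation vector about the tool's x, y, z normalised to -1 to 1, where 1 is 360 degrees. A call has 1 to 12 rows; each row shifts and turns the commanded pose from where the row before left it, along the tool's axes as they then stand; what a row does not reach is not made up. A row lasts 1/10 s, in which the tool goes at most 50 mm and 8.59 degrees, less where a joint would pass 70% of its speed; a pose out of reach is approached as far as the arm can. A call with a number of a shift or a turn outside -1 to 1 is refused whole. A call with a gripper value outside its range is refused whole. The fingers move at their own pace and stop on an object; FORCE is the grip in N (left out, the last holds). Time passes only in rows, so rows that do not move let the fingers close. It gives the time, the measured TCP pose, the force and the opening at its end, in the units of the state.
- robot.sense(): the state, without advancing time (a new reading comes with each control period).
- robot.read_camera(name): name is "scene" or "top" or "wrist"; returns (picture, depth): 400x640x3 uint8, red, green, blue; 400x640 float32, m along the optical axis (not along the pixel's ray), 0 where there is no reading.
- robot.calibration(name): a dict with "intrinsics" (3x3 intrinsics, pixels), "R" (3x3) and "t" (3): a world point X has camera coordinates R X + t. Camera axes: x right, y down, z forward; pixel columns grow to the right and rows downward; lengths in m; the calibration is good to about 2 mm. A picture is of the moment at which its call begins: read the wrist's pose just before it. calibration takes no time and is no camera call; for the wrist camera it gives the pose at the moment of the call.
- robot.hand_in(): hands the job in, once; it reports no verdict.
The state is a dict: "time_s": time; "qpos": joint angles; "joint_vel": joint speeds; "effort": joint torques, N m; "ee_pos": TCP position; "ee_rot": TCP orientation; "force": force on the tool from outside, world axes, zero at the start; "torque": the same for the moment, N m; "grip_width": finger opening in m.
Only numpy, scipy, OpenCV 4.12 (cv2) and the standard library are available. Lean on these libraries where they do the work, as an engineer would, in place of code of your own. Each camera call takes 0.05 s, during which the arm holds its last target.

TASK

Hang the green carrier of amber oil bottles by its steel bar on the hook of the spring scale. Keep it upright, and do not drop it on the hook: keep hold while the hook sinks slowly under its weight, let go only when the hook carries it, and leave it hanging level with the pointer at rest. Leave the white carrier where it stands.

Things in the scene. Friction and masses are not known exactly. Their poses are not given: they have to be found in the camera images.
- green_carrier: Green tray 120 x 70 mm (x, y) with 3 fixed amber bottles (tops 66 mm up), 0.4-0.63 kg. Steel bail over it: uprights at x +-58, level bar along x, 12 wide, underside 140 and top 146 mm above the origin. On the bar's middle a square green grip 26 x 26, 146 to 196 mm high: hold it by opposite sides, fingertips 12 mm or more above the bar. Origin: centre of tray's underside, z up.
- white_carrier: Not to be moved: a carrier of the same shape and sizes, but with a white tray, white bottles with black caps and a black grip. Origin and axes as for the green one. It starts on the table, as the green one does.
- hook_seat (a point): Middle of the hook's flat seat (moves with it), 215 mm above the table when empty. Hook: strip 36 mm wide (x), 8 thick, its free end to -y; 370 mm column 155 mm off at +y. Seat 36 mm long (y) between a 10 mm end lip and a 12 mm back stop. The bar shall lie on it along x, centred. The strip must pass between bar and bottles: come in from the free end along +y, bar 30 mm above the seat, then lower.
- hook (a joint): How far hook and red pointer have sunk, m: 0 = empty, at the top; stop at 0.060. A spring of 160 N/m (0.3 N preload, lightly damped) holds it up; the carrier's weight sinks it 22 to 37 mm, heavier is deeper. It bounces if the load is dropped on it or let go well above or below its resting place.
Mind the look-alikes: they are no part of the job. There is more than one size of the green_carrier; the job needs the largest.

How it is judged (in metres and radians):
On the way, in this order (a step that is already met when the one before it is completed fails the run):
1. the green carrier's bar lies on the hook and the hook has sunk at least 12 mm under it, the gripper still holding the carrier (horizontal distance between green_carrier and hook_seat below 0.03 m and z of green_carrier in the frame of hook_seat between -0.15 and -0.125 m and value of joint hook above 0.012 m and angle between green_carrier's own z axis and vertical below 0.175 rad and contact force between the fingers and green_carrier above 1 N), for 0.1 s.
2. the carrier is let go and hangs on the hook with the pointer at rest (horizontal distance between green_carrier and hook_seat below 0.03 m and z of green_carrier in the frame of hook_seat between -0.15 and -0.125 m and value of joint hook above 0.012 m and angle between green_carrier's own z axis and vertical below 0.175 rad and velocity of joint hook between -0.015 and 0.015 m/s and linear speed of green_carrier below 0.03 m/s and contact force between the fingers and green_carrier below 0.1 N), for 0.3 s.
At the end, for the whole second after the job is handed in: Green carrier hangs on the hook: origin within 30 mm horizontally of the seat and 125 to 150 mm below it, tilt under 10 degrees; hook sunk over 12 mm and at rest (15 mm/s; carrier 30 mm/s); carrier let go; white carrier within 20 mm of its start (horizontal distance between green_carrier and hook_seat below 0.03 m and z of green_carrier in the frame of hook_seat between -0.15 and -0.125 m and value of joint hook above 0.012 m and angle between green_carrier's own z axis and vertical below 0.175 rad and velocity of joint hook between -0.015 and 0.015 m/s and linear speed of green_carrier below 0.03 m/s and distance of white_carrier from where it was at the start of the episode below 0.02 m); the robot touches nothing.
It fails at once if the hook plunges or springs back faster than 0.17 m/s (the load was dropped on it or let go too early) (velocity of joint hook above 0.17 m/s or velocity of joint hook below -0.17 m/s).
It fails at once if the green carrier is tipped by more than 30 degrees (angle between green_carrier's own z axis and vertical above 0.52 rad).
It fails at once if the white carrier is moved by more than 20 mm (distance of white_carrier from where it was at the start of the episode above 0.02 m).
It also fails if it takes over 58 s, if anything falls off the work surface, if the arm or the gripper's body presses on something with over 40 N, if the wrist force passes 120 N, or if a joint passes its speed limit or range.

## Working session

There is one attempt and no reset: what is moved stays moved. The work goes in short steps, Python scripts to look and compute and a shell command to move; the robot and the scene stay as the last step left them, time stands still between calls to the robot, and variables do not carry over. Pictures are saved under pics/ and viewed, and the job is handed in when it is done.

```bash
ls; mkdir -p pics
python3 - <<'E'
from rig import robot
import cv2,numpy as np
print(robot.sense(), robot.grasp_offset)
for n in ["scene","top"]:
    p,d=robot.read_camera(n); cv2.imwrite(f"pics/{n}0.png",p[...,::-1]); np.save(f"pics/{n}0.npy",d)
    c=robot.calibration(n); print(n,c)
E
```

```text
pics
{'time_s': 0.0, 'qpos': array([-7.08848286e+01,  1.87320832e+01, -1.10913356e+01,  6.02759682e+01,
        4.86710574e-04,  8.23113735e+01]), 'joint_vel': array([-0.05249563,  0.08094647, -0.04467267, -0.10304117, -0.07840101,
        0.05309528]), 'effort': array([ 4.53233242e-04, -4.43401587e+01,  2.62438560e+01,  1.55208888e-02,
       -6.21979575e-05, -1.25434835e-05]), 'ee_pos': array([ 0.24783854, -0.49033996,  0.2305072 ]), 'ee_rot': array([-9.00984283e+01,  1.37792540e-02, -1.53196214e+02]), 'force': array([-0.27226494, -0.36164149,  1.06390539]), 'torque': array([ 0.03247515, -0.01789514, -0.04903973]), 'grip_width': 0.08544873907390285} 0.0187
scene {'intrinsics': array([[364.80427908,   0.        , 312.76176497],
       [  0.        , 364.80427908, 197.89415912],
       [  0.        ,   0.        ,   1.        ]]), 'R': array([[ 4.61477897e-01,  8.87151668e-01,  2.61741665e-04],
       [ 5.95827195e-01, -3.09718331e-01, -7.40988872e-01],
       [-6.57288448e-01,  3.42105940e-01, -6.71517254e-01]]), 't': array([-0.17859265, -0.26852459,  1.28482721])}
top {'intrinsics': array([[430.11258995,   0.        , 316.51969528],
       [  0.        , 430.11258995, 197.83013933],
       [  0.        ,   0.        ,   1.        ]]), 'R': array([[-4.53115022e-04, -9.99972582e-01,  7.39121782e-03],
       [-9.99148100e-01,  1.47711894e-04, -4.12680531e-02],
       [ 4.12658299e-02, -7.40362042e-03, -9.99120772e-01]]), 't': array([-0.09237924,  0.60898131,  1.17731597])}
```

View pics/scene0.png

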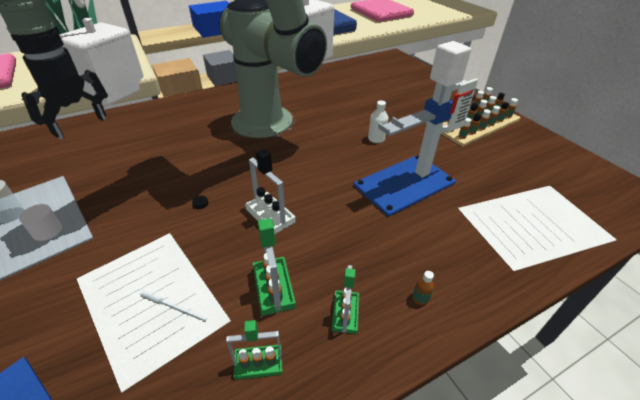

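View pics/top0.png

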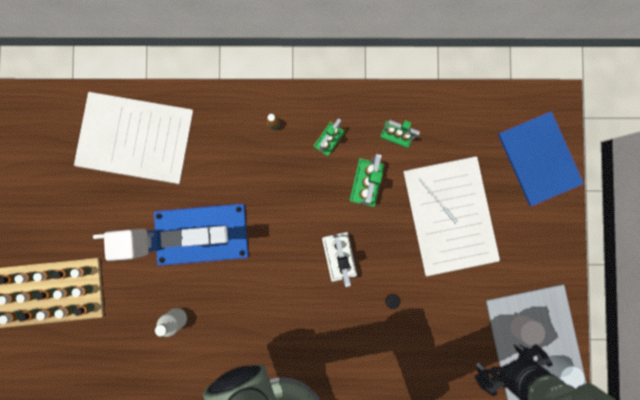

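Candidates for the green carrier, by scene pixel and top pixel:
- A: scene (272,275), top (367,182). It looks the largest.
- B: scene (345,305), top (329,137), small.
- C: scene (257,355), top (400,132), small.
- White look-alike: scene (268,205), top (340,257). It must not be moved.

I'll check the choice in close crops and by size.

```bash
cat > h.py <<'E'
import numpy as np, cv2
from rig import robot
def ray(c,u,v):
    K,R,t=c["intrinsics"],c["R"],c["t"]
    d=R.T@np.linalg.solve(K,[u,v,1.]); return -R.T@t, d
def onz(c,u,v,z):
    o,d=ray(c,u,v); return o+d*(z-o[2])/d[2]
def tri(obs):
    A=np.zeros((3,3));b=np.zeros(3);L=[]
    for c,u,v in obs:
        o,d=ray(c,u,v);d=d/np.linalg.norm(d);P=np.eye(3)-np.outer(d,d);A+=P;b+=P@o;L.append((o,P))
    x=np.linalg.solve(A,b); return x,[float(np.linalg.norm(P@(x-o))) for o,P in L]
def proj(c,X):
    p=c["intrinsics"]@(c["R"]@np.asarray(X)+c["t"]); return p[:2]/p[2]
E
python3 - <<'E'
from h import *
s=cv2.imread("pics/scene0.png");t=cv2.imread("pics/top0.png")
def crop(im,x0,y0,w,h,k): return cv2.resize(im[y0:y0+h,x0:x0+w],None,fx=k,fy=k,interpolation=cv2.INTER_CUBIC)
cv2.imwrite("pics/c1.png",crop(s,220,200,150,100,5)); cv2.imwrite("pics/c2.png",crop(t,310,110,120,90,6))
cv2.imwrite("pics/c3.png",crop(s,340,30,150,120,5)); cv2.imwrite("pics/c4.png",crop(t,90,190,190,80,4))
c=robot.calibration("top")
hsv=cv2.cvtColor(t,cv2.COLOR_BGR2HSV); m=cv2.inRange(hsv,(45,90,40),(80,255,255))
for k in cv2.findContours(m,cv2.RETR_EXTERNAL,cv2.CHAIN_APPROX_NONE)[0]:
    if cv2.contourArea(k)<80: continue
    P=np.array([onz(c,*p,0.012)[:2] for p in k[:,0,:]],np.float32)*1000
    print(cv2.contourArea(k), cv2.minAreaRect(k)[0],cv2.minAreaRect(P))
E
```

```text
675.5 (366.8482971191406, 182.15728759765625) ((652.6670532226562, -232.36766052246094), (75.57359313964844, 124.35279846191406), 76.81269836425781)
324.5 (328.904052734375, 138.47201538085938) ((774.54052734375, -127.1953353881836), (51.109493255615234, 86.70039367675781), 55.38005447387695)
218.5 (396.7413635253906, 134.39654541015625) ((786.1427001953125, -316.46734619140625), (85.32670593261719, 49.698753356933594), 68.08051300048828)
```

View pics/c1.png

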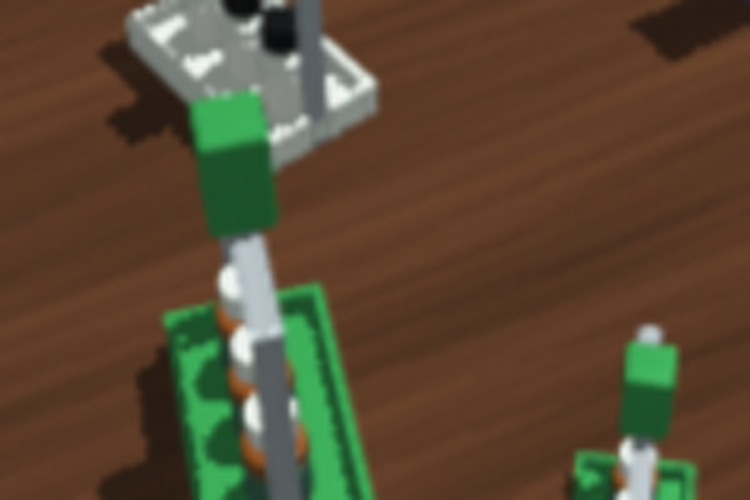

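View pics/c2.png

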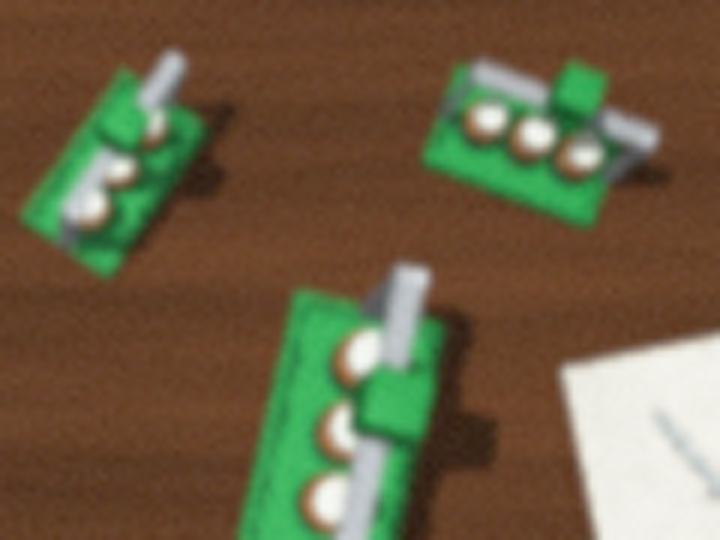

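View pics/c3.png

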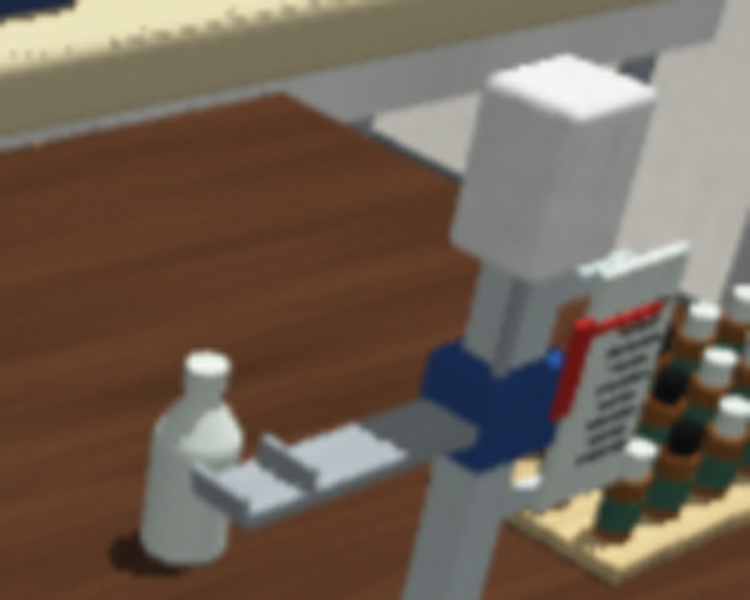

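View pics/c4.png

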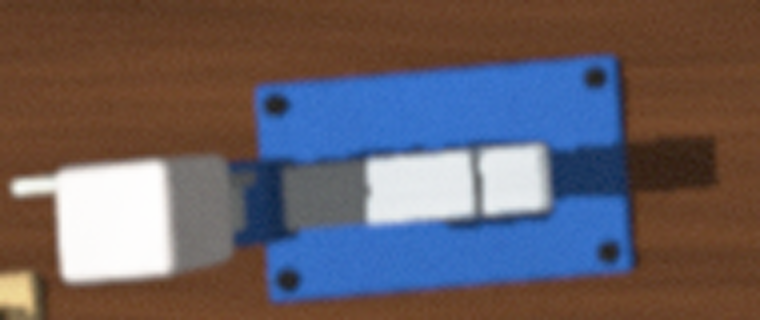

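Carrier A is the largest: its tray measures 124 x 75 mm, against about 86 x 50 mm for the other two. So A, with its grip at scene (266,223) and top (376,177), is the one. In the top picture the hook's free end is at px (227,235).

Next I'll triangulate the grip and the hook.

Run:
```python
from h import *
S=robot.calibration("scene");T=robot.calibration("top")
np.set_printoptions(precision=4,suppress=True)
def u(p,k,o): return (p[0]+.5)/k-.5+o[0],(p[1]+.5)/k-.5+o[1]
c1=lambda p:u(p,5,(220,200)); c2=lambda p:u(p,6,(310,110)); c3=lambda p:u(p,5,(340,30)); c4=lambda p:u(p,4,(90,190))
def X(n,a,b): print(n,*tri([(S,*a),(T,*b)]))
X("grip top",c1((231,117)),c2((396,403)))
X("lip outer +x",c3((250,498)),c4((546,143)))
X("lip outer -x",c3((192,462)),c4((550,213)))
X("stop top +x",c3((315,468)),c4((472,150)))
X("stop top -x",c3((262,437)),c4((480,220)))
print("cams",ray(S,0,0)[0],ray(T,0,0)[0])
for p in [(366,165),(372,228),(546,143),(550,213),(475,185)]: print(onz(T,*c4(p),.215))
# depth checks
d=np.load("pics/scene0.npy");dt=np.load("pics/top0.npy")
def dep(c,D,uv):
    o,r=ray(c,*uv); return o+r*D[int(round(uv[1])),int(round(uv[0]))]
print("depth grip",dep(T,dt,c2((396,403))),dep(S,d,c1((231,117))))
print("seat",dep(T,dt,c4((515,178))),dep(S,d,c3((270,480))), dep(T,dt,c4((420,188))))
t=cv2.imread("pics/top0.png");hsv=cv2.cvtColor(t,cv2.COLOR_BGR2HSV); m=cv2.inRange(hsv,(100,120,80),(125,255,255)); m[:,:140]=0;m[:,260:]=0
k=max(cv2.findContours(m,cv2.RETR_EXTERNAL,cv2.CHAIN_APPROX_NONE)[0],key=cv2.contourArea)
P=np.array([onz(T,*p,0.012)[:2] for p in k[:,0,:]],np.float32)*1000; print("base",cv2.minAreaRect(P))
m=cv2.inRange(hsv,(45,90,40),(80,255,255))
m2=m*0;m2[155:210,345:385]=m[155:210,345:385]
```

```text
grip top [ 0.6506 -0.2303  0.197 ] [0.0005568163364931276, 0.0005568163364931804]
lip outer +x [0.5385 0.1135 0.2303] [0.0010032482070304843, 0.0010032482070304466]
lip outer -x [0.4988 0.1108 0.2286] [0.0004821935805377404, 0.000482193580537804]
stop top +x [0.5341 0.1538 0.2323] [0.00010039286488639292, 0.0001003928648863668]
stop top -x [0.4957 0.151  0.2293] [0.0017969978612610766, 0.0017969978612610905]
cams [ 1.0869 -0.3643  0.6639] [ 0.5598 -0.0838  1.2021]
[0.5251 0.2183 0.215 ]
[0.4893 0.2144 0.215 ]
[0.5376 0.1157 0.215 ]
[0.4977 0.1131 0.215 ]
[0.5137 0.156  0.215 ]
depth grip [ 0.6508 -0.2298  0.1971] [ 0.6501 -0.2307  0.1968]
seat [0.5177 0.133  0.2161] [0.517  0.1438 0.2197] [0.5119 0.1875 0.2144]
base ((508.6694030761719, 236.0168914794922), (148.77642822265625, 269.872802734375), 4.817582130432129)
```

Grip top is at (0.651, -0.230, 0.197), and 0.196 was expected. The seat is near (0.517, 0.134, 0.216), and 0.215 was expected. The carrier's yaw is about -13° and the hook's about +5°.

I'll grip along the bar direction (tool yaw -103°), starting with a move above the grip.

```bash
python3 -m handwheel '[[1,-0.119,-0.012,-0.0126,0,0,0],[1,-0.119,-0.012,-0.0126,0,0,0],[1,-0.119,-0.012,-0.0126,0,0,0],[1,-0.119,-0.012,-0.0126,0,0,0],[1,-0.119,-0.012,-0.0126,0,0,0],[1,-0.119,-0.012,-0.0126,0,0,0],[1,-0.119,-0.012,-0.0126,0,0,0],[1,-0.119,-0.012,-0.0126,0,0,0],[1,-0.119,-0.012,-0.0126,0,0,0],[1,-0.119,-0.012,-0.0126,0,0,0]]' 40
python3 -m handwheel '[[1,0,0,0,0,-0.0232,0],[1,0,0,0,0,-0.0232,0],[1,0,0,0,0,-0.0232,0],[1,0,0,0,0,-0.0232,0],[1,0,0,0,0,-0.0232,0],[1,0,0,0,0,-0.0232,0],[1,0,0,0,0,0,0],[1,0,0,0,0,0,0]]'
python3 - <<'E'
from h import *
np.save("pics/w1_sense.npy",robot.sense()["ee_pos"])
c=robot.calibration("wrist"); p,d=robot.read_camera("wrist"); cv2.imwrite("pics/w1.png",p[...,::-1]); np.savez("pics/w1.npz",d=d,**c)
s=robot.sense();print(s["ee_pos"],s["ee_rot"],s["force"],s["qpos"]);print(ray(c,0,0)[0], c["R"])
E
```

```text
time_s: 1.1
ee_pos: [0.6514, -0.2299, 0.279]
ee_rot: [-90.0, -0.0, -153.2]
force: [0.5, -1.7, -0.2]
grip_width: 0.0853
time_s: 1.9
ee_pos: [0.65, -0.2312, 0.2788]
ee_rot: [-90.0, 0.0, -103.3]
force: [0.4, -0.2, 0.3]
grip_width: 0.0852
[ 0.65001074 -0.23124289  0.27890983] [-9.00388214e+01  9.06697467e-03 -1.03230090e+02] [-0.23181757 -0.35018825 -0.77652204] [-2.57072710e+01  3.34384453e+01  1.90677225e+01  7.56691406e+01
  4.65447025e-04  7.75228157e+01]
[ 0.6668915  -0.15908692  0.42089658] [[ 0.97303691 -0.23064367 -0.00163627]
 [-0.22040987 -0.93190614  0.28804588]
 [-0.06796081 -0.27991863 -0.95761521]]
```

View pics/w1.png

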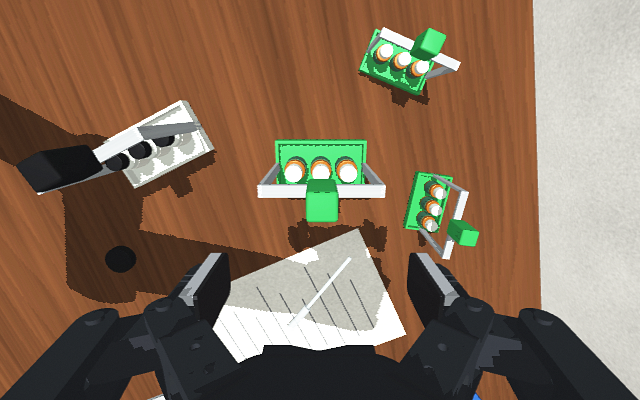

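The wrist view shows the big green carrier squared to the jaws, with its grip at about (322,205). The two smaller ones, at (430,45) and (460,233), are clear of the fingers, and the white one is at left (130,150). I'll measure the grip top from here as the second viewpoint.

Run:
```python
from h import *
np.set_printoptions(precision=4,suppress=True)
p=cv2.imread("pics/w1.png"); z=np.load("pics/w1.npz"); c={k:z[k] for k in("intrinsics","R","t")}
cr=p[120:240,240:400]; cv2.imwrite("pics/w1c.png",cv2.resize(cr,None,fx=5,fy=5,interpolation=cv2.INTER_CUBIC))
d=z["d"]
o,r=ray(c,322,209);print("depth pt",o+r*d[209,322])
# grip top pixels by depth height
U,V=np.meshgrid(np.arange(640),np.arange(400));
K=c["intrinsics"];rr=np.stack([(U-K[0,2])/K[0,0],(V-K[1,2])/K[1,1],np.ones_like(U)],-1)*d[...,None]
X=(rr-c["t"])@c["R"]
hsv=cv2.cvtColor(p,cv2.COLOR_BGR2HSV);g=cv2.inRange(hsv,(45,80,40),(85,255,255))>0
def bx(m,n):
    q=X[m];r=cv2.minAreaRect((q[:,:2]*1000).astype(np.float32));print(n,len(q),r,np.median(q[:,2]))
reg=(U>260)&(U<390)&(V>130)&(V<230)
bx(g&reg&(X[...,2]>.19),"grip top")
bx(g&reg&(X[...,2]<.05)&(X[...,2]>.005),"tray")
w=reg&(X[...,2]>.138)&(X[...,2]<.152)&(hsv[...,1]<60)&(hsv[...,2]>120); bx(w,"bar")
ys,xs=np.where(g&reg&(X[...,2]>.19)); u,v=xs.mean(),ys.mean()
S=robot.calibration("scene");T=robot.calibration("top")
print(u,v,"ray@.1965",onz(c,u,v,.1965)); print("3-view",tri([(c,u,v),(S,265.8,223),(T,375.6,176.75)]))
```

```text
depth pt [ 0.652  -0.2326  0.1948]
grip top 1035 ((659.7230834960938, -201.40902709960938), (85.61672973632812, 25.413185119628906), 76.16394805908203) 0.19517930690459187
tray 2532 ((653.161865234375, -226.58621215820312), (60.959617614746094, 119.9036636352539), 76.68836212158203) 0.007020835101659347
bar 1293 ((653.475830078125, -231.55517578125), (12.788373947143555, 117.65315246582031), 76.6041259765625) 0.14540404806940085
321.6376811594203 204.8376811594203 ray@.1965 [ 0.6527 -0.2287  0.1965]
3-view (array([ 0.6513, -0.2298,  0.1968]), [0.001735086216765969, 0.0013843177250090948, 0.0005011762172887476])
```

View pics/w1c.png

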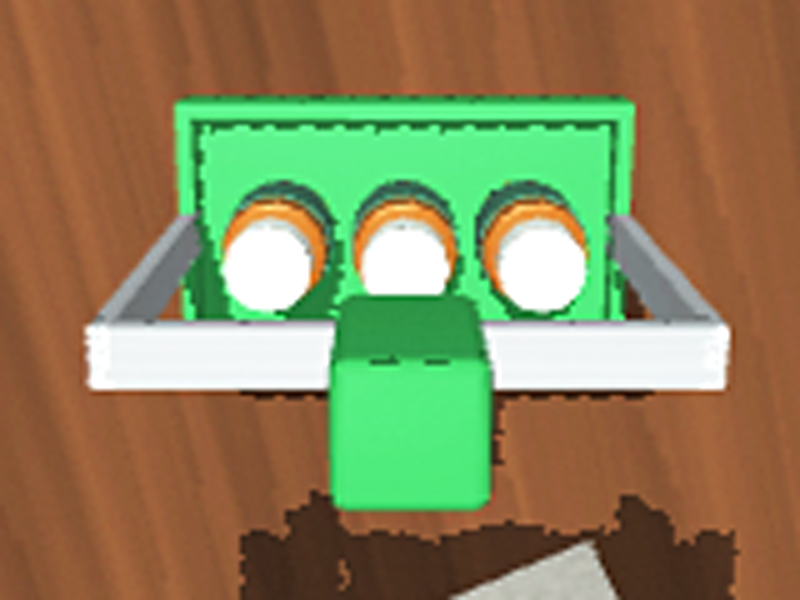

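The bar centre is (0.6535, -0.2316), 118 x 12.8 mm, top at 0.1454, yaw -13.4°. That matches the text, and the three-view height of the grip top is 0.197. Descending to TCP z 0.162 (16 mm above the bar) and gripping.

```bash
python3 -m handwheel '[[1,0,0.05,0.0062,0,0,0],[1,0,0.0975,0,0,0,0],[1,0,0.0975,0,0,0,0],[1,0,0.0475,0,0,0,0],[1,0,0,0,0,0,0],[1,0,0,0,0,0,0]]' 60
python3 -m handwheel '[[0,0,0,0,0,0,0],[0,0,0,0,0,0,0],[0,0,0,0,0,0,0],[0,0,0,0,0,0,0],[0,0,0,0,0,0,0],[0,0,0,0,0,0,0],[0,0,0,0,0,0,0]]' 60
python3 - <<'E'
from h import *
p,d=robot.read_camera("scene"); cv2.imwrite("pics/s2.png",cv2.resize(p[150:330,180:380,::-1],None,fx=4,fy=3.3))
s=robot.sense();print(s["ee_pos"],s["force"],s["grip_width"])
E
```

```text
time_s: 2.55
ee_pos: [0.6527, -0.2319, 0.1627]
ee_rot: [-90.0, -0.0, -103.1]
force: [-0.1, 0.2, 0.2]
grip_width: 0.0854
time_s: 3.25
ee_pos: [0.6526, -0.232, 0.1631]
ee_rot: [-90.0, -0.0, -103.1]
force: [-3.0, -0.2, 5.8]
grip_width: 0.0249
[ 0.65255459 -0.2319945   0.1631166 ] [-1.97097599  0.1134866   6.0591105 ] 0.025183213864965682
```

View pics/s2.png

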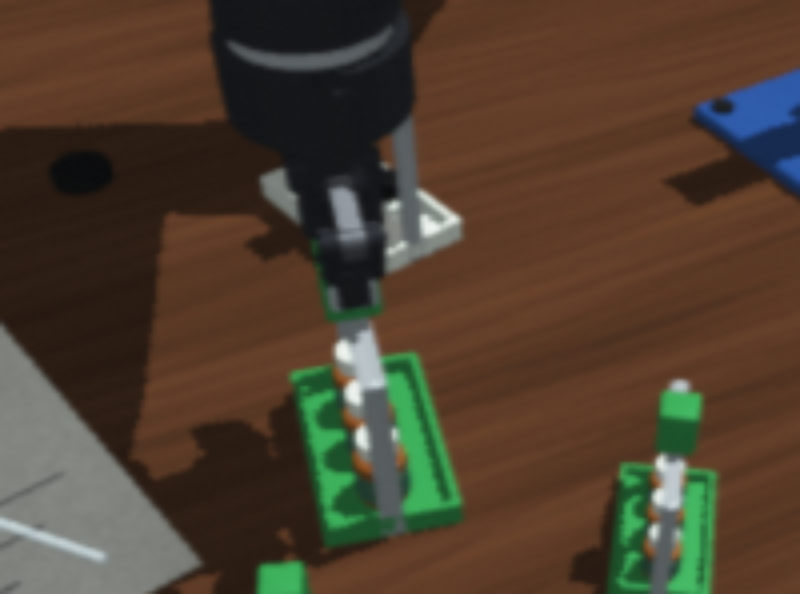

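Gripped: opening is 25.2 mm (grip 26 mm) and the fingertips are above the bar. Lifting.

```bash
python3 -m handwheel '[[0,0,-0.02,0,0,0,0],[0,0,-0.06,0,0,0,0],[0,0,-0.1,0,0,0,0],[0,0,-0.1,0,0,0,0],[0,0,-0.1,0,0,0,0],[0,0,-0.1,0,0,0,0],[0,0,-0.05,0,0,0,0],[0,0,-0.02,0,0,0,0],[0,0,0,0,0,0,0],[0,0,0,0,0,0,0],[0,0,0,0,0,0,0]]'
python3 - <<'E'
from h import *
p,d=robot.read_camera("scene"); cv2.imwrite("pics/s3.png",p[...,::-1])
q,d=robot.read_camera("top"); cv2.imwrite("pics/t3.png",q[...,::-1])
s=robot.sense();print(s["ee_pos"],s["ee_rot"],s["force"],s["torque"],s["grip_width"])
E
```

```text
time_s: 4.4
ee_pos: [0.652, -0.2316, 0.3797]
ee_rot: [-90.2, 0.1, -103.1]
force: [-0.2, -1.1, -6.0]
grip_width: 0.0255
[ 0.65213233 -0.23165323  0.38052721] [-9.01657721e+01  3.66073980e-02 -1.03086449e+02] [ 0.45538464 -0.91709569 -5.58151213] [ 0.07448988 -0.03891124 -0.01721175] 0.025722037858252417
```

View pics/s3.png

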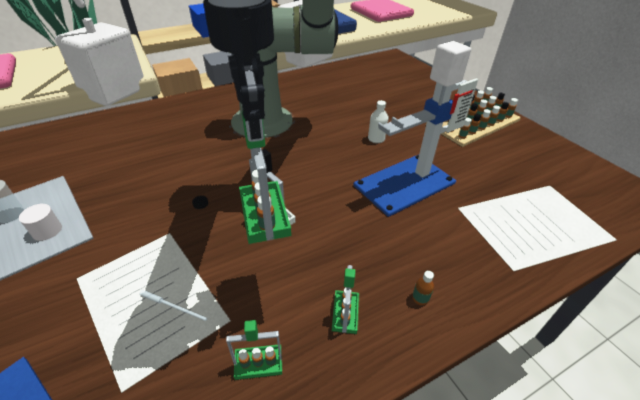

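It's lifted upright with the weight reading 5.6–6 N, so I expect about 32 mm of sinking. The carrier's bottom is about 217 mm up, clear of the white grip at 196 mm.

From the crops the seat centre is about (0.516, 0.135), with the stop face at y≈0.154 and the lip's inner face at about 0.118. I'll turn by +18.3° and move to 100 mm short of the seat.

```bash
python3 -m handwheel '[[0,0,0,0,0,-0.0100,0],[0,0,0,0,0,-0.0154,0],[0,0,0,0,0,-0.0154,0],[0,0,0,0,0,-0.0100,0],[0,0,0,0,0,0,0]]'
python3 -m handwheel '[[0,-0.0277,0,-0.0103,0,0,0],[0,-0.0555,0,-0.0205,0,0,0],[0,-0.0832,0,-0.0308,0,0,0],[0,-0.0902,0,-0.0334,0,0,0],[0,-0.0902,0,-0.0334,0,0,0],[0,-0.0902,0,-0.0334,0,0,0],[0,-0.0902,0,-0.0334,0,0,0],[0,-0.0832,0,-0.0308,0,0,0],[0,-0.0555,0,-0.0205,0,0,0],[0,-0.0277,0,-0.0103,0,0,0],[0,0,0,0,0,0,0],[0,0,0,0,0,0,0]]'
python3 - <<'E'
from h import *
p,d=robot.read_camera("scene"); cv2.imwrite("pics/s4.png",p[...,::-1]); np.save("pics/s4.npy",d)
q,d=robot.read_camera("top"); cv2.imwrite("pics/t4.png",q[...,::-1])
c=robot.calibration("wrist"); p,d=robot.read_camera("wrist"); cv2.imwrite("pics/w4.png",p[...,::-1]); np.savez("pics/w4.npz",d=d,**c)
s=robot.sense();print(s["ee_pos"],s["ee_rot"],s["force"],s["grip_width"])
E
```

```text
time_s: 5.0
ee_pos: [0.6524, -0.2317, 0.3815]
ee_rot: [-90.1, 0.0, -84.8]
force: [0.9, -0.5, -5.6]
grip_width: 0.0254
time_s: 6.2
ee_pos: [0.5256, 0.0343, 0.3823]
ee_rot: [-90.0, -0.1, -84.8]
force: [-0.5, -0.2, -5.2]
grip_width: 0.0252
[0.52571732 0.03397885 0.38197574] [-9.00117395e+01 -2.29200233e-02 -8.49019180e+01] [ 0.72067065 -0.09228405 -5.24479504] 0.025348006550804922
```

View pics/s4.png

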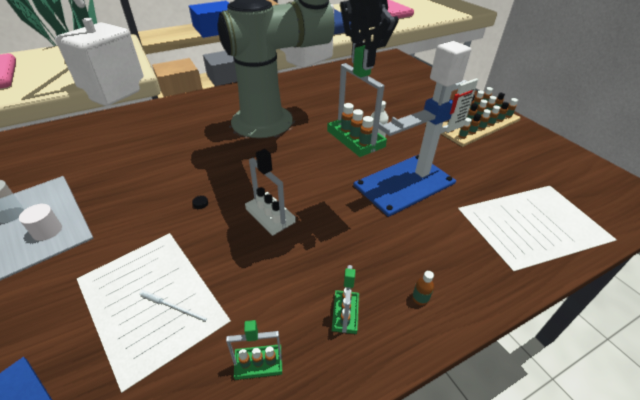

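View pics/w4.png

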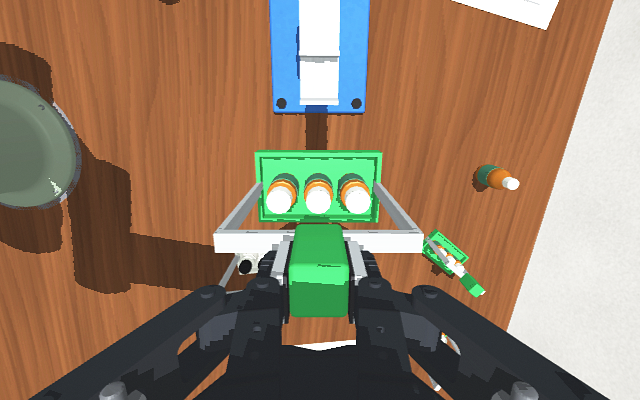

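View pics/t4.png

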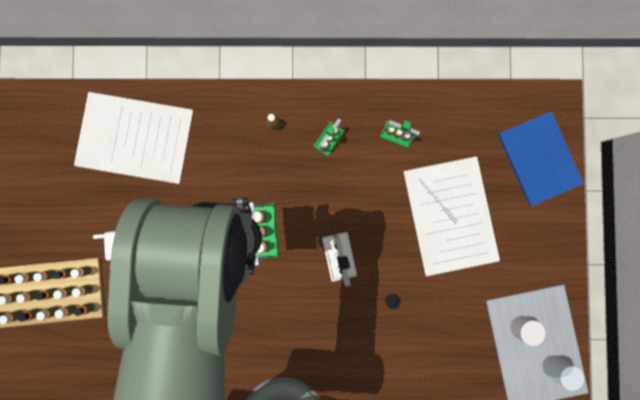

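The wrist view shows the carrier held upright with its bar at (318,241). The hook strip is dead ahead: lip at (319,103), stop at (319,60), well centred sideways. I'll measure the seat and the bar from this view.

Run:
```python
from h import *
np.set_printoptions(precision=4,suppress=True)
p=cv2.imread("pics/w4.png"); z=np.load("pics/w4.npz"); c={k:z[k] for k in("intrinsics","R","t")}; d=z["d"]
cv2.imwrite("pics/w4c.png",cv2.resize(p[0:130,260:380],None,fx=4.6,fy=4.6,interpolation=cv2.INTER_CUBIC))
U,V=np.meshgrid(np.arange(640),np.arange(400));K=c["intrinsics"]
X=(np.stack([(U-K[0,2])/K[0,0],(V-K[1,2])/K[1,1],np.ones_like(U)],-1)*d[...,None]-c["t"])@c["R"]
reg=(U>285)&(U<355)&(V<112)
m=reg&(X[...,2]>.195)&(X[...,2]<.24); q=X[m]
print("strip",len(q),cv2.minAreaRect((q[:,:2]*1000).astype(np.float32)))
for v in range(30,110,3):
    r=X[v,319]; w=m[v]; print(v,r, q.shape if not w.any() else (X[v][w][:,0].mean(),np.ptp(X[v][w][:,0])))
reg=(U>205)&(U<430)&(V>225)&(V<255); hsv=cv2.cvtColor(p,cv2.COLOR_BGR2HSV)
w=reg&(hsv[...,1]<50)&(hsv[...,2]>150)&(X[...,2]>.34)&(X[...,2]<.38); q=X[w];print("bar",len(q),cv2.minAreaRect((q[:,:2]*1000).astype(np.float32)),np.median(q[:,2]),q[q[:,0]<.5][:,2].mean(),q[q[:,0]>.55][:,2].mean())
S=robot.calibration("scene")
```

```text
strip 4048 ((515.4039306640625, 156.9452362060547), (36.06837844848633, 89.10261535644531), 4.7451605796813965)
30 [0.5135 0.1771 0.2137] (np.float64(0.513503331200016), np.float64(0.03462868958905835))
33 [0.5137 0.1744 0.215 ] (np.float64(0.5137102404586443), np.float64(0.0347487596627028))
36 [0.5139 0.1722 0.2138] (np.float64(0.5139281531301879), np.float64(0.03466467905905407))
39 [0.5141 0.1697 0.214 ] (np.float64(0.5141489943732679), np.float64(0.03481942254255732))
42 [0.5144 0.1669 0.2156] (np.float64(0.5143714745404651), np.float64(0.03492550966691199))
45 [0.5146 0.1646 0.2147] (np.float64(0.5145952498960965), np.float64(0.03493525752580867))
48 [0.5148 0.1621 0.2143] (np.float64(0.514820308146369), np.float64(0.0350044931963846))
51 [0.5152 0.1575 0.227 ] (np.float64(0.5156430613626434), np.float64(0.034822143536803796))
54 [0.5154 0.1549 0.2283] (np.float64(0.5158628667213602), np.float64(0.034975213227030844))
57 [0.5155 0.1544 0.2152] (np.float64(0.5154872312362756), np.float64(0.03530193060823139))
60 [0.5157 0.1521 0.2135] (np.float64(0.5157199887722195), np.float64(
[... 859 characters left out ...]
518  0.1256 0.2143] (np.float64(0.5180487039355585), np.float64(0.0345190970091922))
93 [0.5183 0.1229 0.2145] (np.float64(0.5182876230158625), np.float64(0.034618560277542176))
96 [0.5185 0.1201 0.2151] (np.float64(0.5185305274139713), np.float64(0.03472916533522763))
99 [0.5188 0.1172 0.2202] (np.float64(0.5183161827464791), np.float64(0.035098618482943156))
102 [0.519  0.1144 0.226 ] (np.float64(0.5186318440419719), np.float64(0.03558628052368029))
105 [0.5193 0.1145 0.0138] (4048, 3)
108 [0.5197 0.1099 0.0125] (4048, 3)
bar 3239 ((525.2453002929688, 36.74565124511719), (120.70061492919922, 16.994834899902344), 5.0322651863098145) 0.3642527873471565 0.36385324103822825 0.36368660379723894
```

View pics/w4c.png

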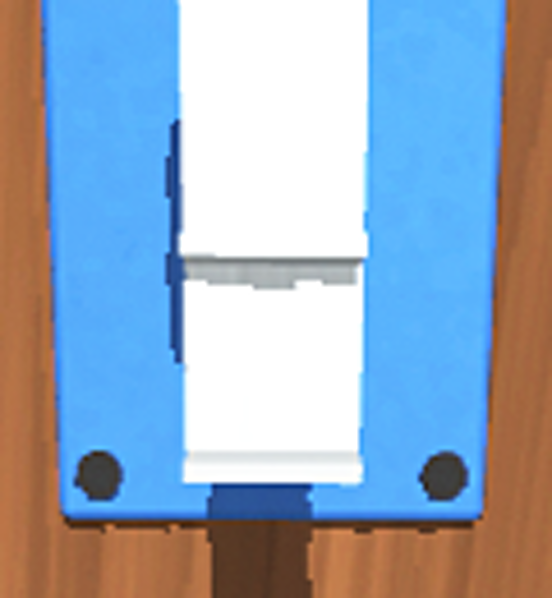

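Wrist measurement:
- **Seat:** centre (0.517, 0.1363), height 0.2145, stop face at y 0.1545, lip's inner face at 0.118, yaw 4.7°.
- **Bar:** top at 0.364, level, yaw 5.0°, centred on the TCP.

Next I'll descend 113 mm so the underside is 30 mm above the seat, then check.

```bash
python3 -m handwheel '[[0,0,0.03,0,0,0,0],[0,0,0.06,0,0,0,0],[0,0,0.08,0,0,0,0],[0,0,0.06,0,0,0,0],[0,0,0.04,0,0,0,0],[0,0,0.0125,0,0,0,0],[0,0,0,0,0,0,0],[0,0,0,0,0,0,0]]'
python3 - <<'E'
from h import *
p,d=robot.read_camera("scene"); cv2.imwrite("pics/s5.png",cv2.resize(p[30:200,310:510,::-1],None,fx=4,fy=3.5)) 
s=robot.sense();print(s["ee_pos"],s["ee_rot"],s["force"],s["grip_width"])
E
```

```text
time_s: 7.15
ee_pos: [0.5257, 0.0348, 0.2699]
ee_rot: [-89.9, -0.0, -84.8]
force: [0.6, -0.2, -5.1]
grip_width: 0.0254
[0.52590148 0.03490806 0.2702396 ] [-8.98937755e+01 -1.84416357e-02 -8.48121376e+01] [ 0.71178981  0.06795544 -5.3270013 ] 0.025032184553365616
```

View pics/s5.png

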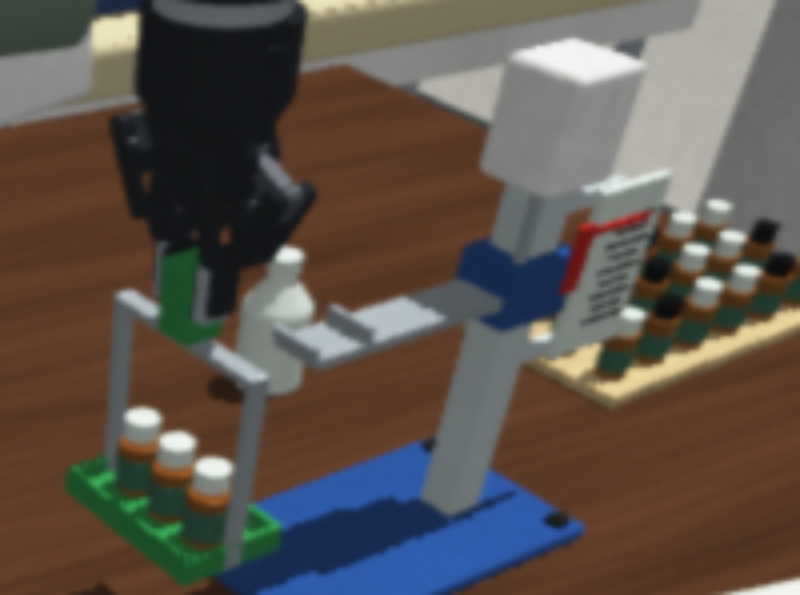

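The scene crop shows the carrier upright in front of the hook, at about (190,500), with the bar above the lip and the strip above the bottle tops. Moving in along hook +y by 101 mm.

```bash
python3 -m handwheel '[[0,-0.02,0,0,0,0,0],[0,-0.04,0,0,0,0,0],[0,-0.05,0,0,0,0,0],[0,-0.05,0,0,0,0,0],[0,-0.04,0,0,0,0,0],[0,-0.03,0,0,0,0,0],[0,-0.0225,0,0,0,0,0],[0,0,0,0,0,0,0],[0,0,0,0,0,0,0],[0,0,0,0,0,0,0]]'
python3 - <<'E'
from h import *
p,d=robot.read_camera("scene"); cv2.imwrite("pics/s6.png",cv2.resize(p[30:200,310:510,::-1],None,fx=4,fy=3.5)) 
p,d=robot.read_camera("wrist"); cv2.imwrite("pics/w6.png",p[...,::-1])
s=robot.sense();print(s["ee_pos"],s["ee_rot"],s["force"],s["grip_width"])
E
```

```text
time_s: 8.2
ee_pos: [0.5161, 0.1352, 0.2693]
ee_rot: [-90.0, -0.0, -84.8]
force: [0.5, -0.2, -5.7]
grip_width: 0.0254
[0.51609781 0.13508645 0.26927195] [-9.00014765e+01 -1.28170021e-02 -8.48543938e+01] [ 0.31883588 -0.38089878 -4.71196403] 0.024916749818042504
```

View pics/s6.png

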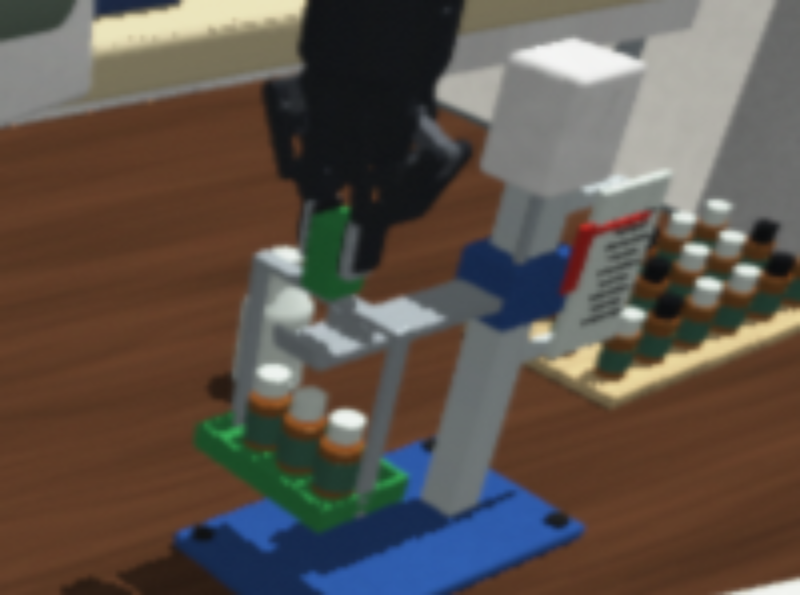

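View pics/w6.png

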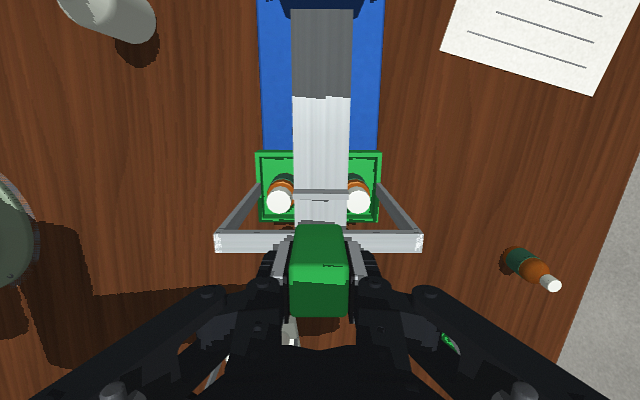

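The strip passes between bar and bottles and the bar is over the seat: wrist picture strip at (321,150), centred, bar at (318,241). Lowering to just above the seat, then slowly onto it.

```bash
python3 -m handwheel '[[0,0,0.012,0,0,0,0],[0,0,0.016,0,0,0,0],[0,0,0.016,0,0,0,0],[0,0,0.012,0,0,0,0],[0,0,0.007,0,0,0,0],[0,0,0,0,0,0,0],[0,0,0,0,0,0,0]]'
python3 -m handwheel '[[0,0,0.005,0,0,0,0],[0,0,0.005,0,0,0,0],[0,0,0.005,0,0,0,0],[0,0,0.005,0,0,0,0],[0,0,0.005,0,0,0,0],[0,0,0.005,0,0,0,0],[0,0,0.005,0,0,0,0],[0,0,0.005,0,0,0,0],[0,0,0.005,0,0,0,0],[0,0,0,0,0,0,0],[0,0,0,0,0,0,0]]'
python3 - <<'E'
from h import *
p,d=robot.read_camera("scene"); cv2.imwrite("pics/s7.png",cv2.resize(p[30:200,310:510,::-1],None,fx=4,fy=3.5)) 
s=robot.sense();print(s["ee_pos"],s["ee_rot"],s["force"],s["torque"],s["grip_width"])
E
```

```text
time_s: 9.0
ee_pos: [0.516, 0.1357, 0.2441]
ee_rot: [-90.0, -0.0, -84.8]
force: [-0.1, -0.2, -5.1]
grip_width: 0.025
time_s: 10.1
ee_pos: [0.516, 0.1357, 0.2262]
ee_rot: [-90.0, 0.0, -84.8]
force: [-0.7, 0.6, -3.2]
grip_width: 0.0247
[0.51601585 0.1357201  0.22618274] [-8.99918179e+01  1.08393118e-03 -8.47957313e+01] [-0.00837342  0.47735935 -3.54430801] [ 0.06400158  0.10238592 -0.0247504 ] 0.025181864832854808
```

View pics/s7.png

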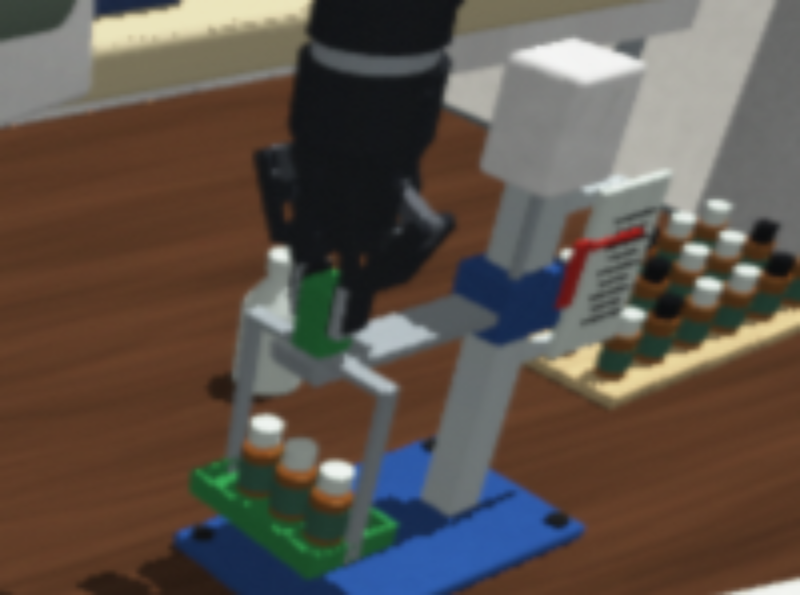

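The hook has taken part of the load: the tool force fell from -5.2 to about -3.4 N and the red pointer has dropped. About 12 mm is sunk, so I'll continue slowly.

```bash
python3 -m handwheel '[[0,0,0.004,0,0,0,0],[0,0,0.005,0,0,0,0],[0,0,0.005,0,0,0,0],[0,0,0.005,0,0,0,0],[0,0,0.005,0,0,0,0],[0,0,0.005,0,0,0,0],[0,0,0.005,0,0,0,0],[0,0,0.003,0,0,0,0],[0,0,0,0,0,0,0],[0,0,0,0,0,0,0],[0,0,0,0,0,0,0]]'
for i in 1 2 3 4; do python3 -m handwheel '[[0,0,0,0,0,0,0]]' | grep -E "force|ee_pos"; done
```

```text
time_s: 11.25
ee_pos: [0.516, 0.1357, 0.2114]
ee_rot: [-90.0, 0.0, -84.8]
force: [-0.7, -0.5, -1.0]
grip_width: 0.0256
ee_pos: [0.516, 0.1357, 0.2114]
force: [-1.2, 0.1, -1.2]
ee_pos: [0.516, 0.1357, 0.2114]
force: [-1.4, -0.6, -1.0]
ee_pos: [0.516, 0.1357, 0.2113]
force: [-0.1, 0.7, -0.9]
ee_pos: [0.5161, 0.1357, 0.2113]
force: [-0.5, 0.2, -1.0]
```

```bash
python3 -m handwheel '[[0,0,0.003,0,0,0,0],[0,0,0.004,0,0,0,0],[0,0,0.004,0,0,0,0],[0,0,0.004,0,0,0,0],[0,0,0,0,0,0,0],[0,0,0,0,0,0,0],[0,0,0,0,0,0,0]]'
for i in 1 2 3 4 5 6; do python3 -m handwheel '[[0,0,0,0,0,0,0]]' | grep -E "force|ee_pos"; done
python3 - <<'E'
from h import *
np.set_printoptions(precision=4,suppress=True)
p,d=robot.read_camera("scene"); cv2.imwrite("pics/s8.png",cv2.resize(p[30:200,310:510,::-1],None,fx=4,fy=3.5))
c=robot.calibration("wrist");p,d=robot.read_camera("wrist"); cv2.imwrite("pics/w8.png",p[...,::-1])
U,V=np.meshgrid(np.arange(640),np.arange(400));K=c["intrinsics"]
X=(np.stack([(U-K[0,2])/K[0,0],(V-K[1,2])/K[1,1],np.ones_like(U)],-1)*d[...,None]-c["t"])@c["R"]
for n,(a,b,e,f) in {"seat":(305,335,205,215),"strip":(300,340,110,170),"barL":(222,260,237,247),"barR":(378,415,237,247)}.items():
    q=X[e:f,a:b].reshape(-1,3); print(n,np.median(q,0))
s=robot.sense();print(s["ee_pos"],s["force"],s["torque"])
E
```

```text
time_s: 12.35
ee_pos: [0.516, 0.1357, 0.2054]
ee_rot: [-90.0, 0.0, -84.8]
force: [0.1, -0.3, 0.3]
grip_width: 0.0251
ee_pos: [0.516, 0.1357, 0.2054]
force: [-0.5, -0.0, -0.5]
ee_pos: [0.516, 0.1357, 0.2054]
force: [-0.6, 0.8, 0.7]
ee_pos: [0.516, 0.1357, 0.2053]
force: [0.6, 0.3, -0.2]
ee_pos: [0.516, 0.1357, 0.2053]
force: [-0.3, -0.0, -0.5]
ee_pos: [0.516, 0.1357, 0.2053]
force: [0.2, -0.1, -0.3]
ee_pos: [0.516, 0.1357, 0.2053]
force: [-0.2, -0.8, -0.4]
seat [0.5145 0.1579 0.1926]
strip [0.5112 0.1942 0.1817]
barL [0.4714 0.1333 0.1878]
barR [0.56   0.1412 0.1876]
[0.516  0.1357 0.2053] [ 0.6271  0.3672 -0.461 ] [ 0.0392 -0.0496 -0.0425]
```

View pics/s8.png

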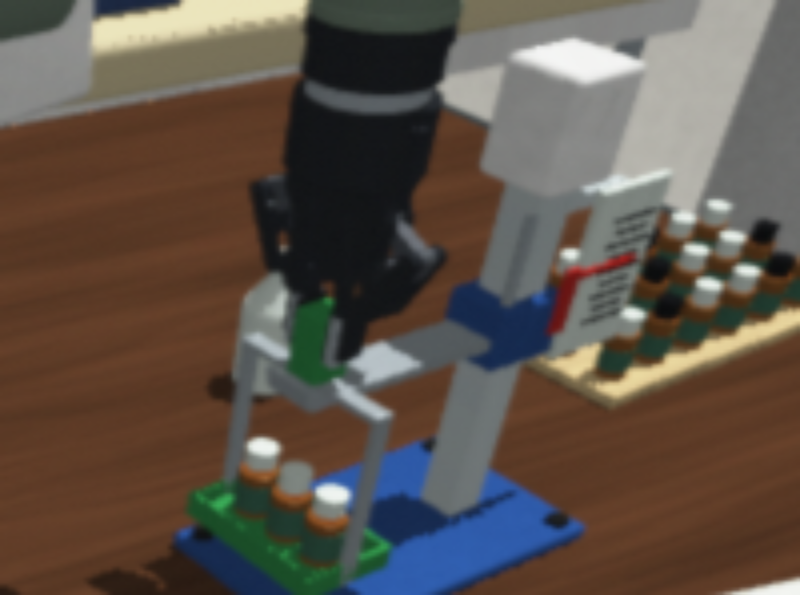

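View pics/w8.png

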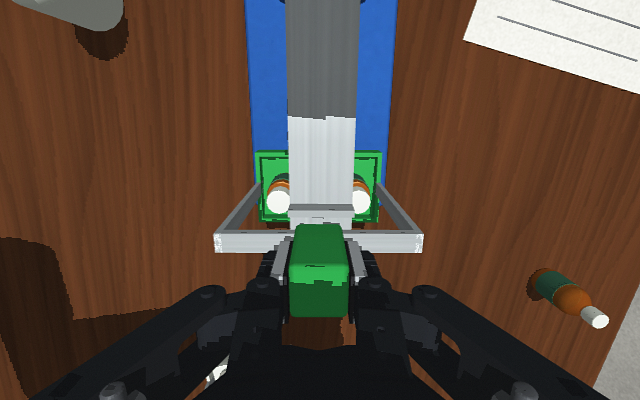

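The force now averages about -0.2 N, so the hook carries it. The strip is at 0.1817 (33 mm sunk) and the bar top at 0.1877 on both ends, which is level and 6 mm above the seat, so it's lying on it. I'll ease the grip and open gently.

```bash
python3 -m handwheel '[[0,0,0.0015,0,0,0,0],[0,0,0,0,0,0,0],[0,0,0,0,0,0,0]]' 20
python3 -m handwheel '[[0.34,0,0,0,0,0,0],[0.4,0,0,0,0,0,0],[0.5,0,0,0,0,0,0],[0.6,0,0,0,0,0,0],[0.7,0,0,0,0,0,0],[0.7,0,0,0,0,0,0],[0.7,0,0,0,0,0,0],[0.7,0,0,0,0,0,0]]'
python3 - <<'E'
from h import *
np.set_printoptions(precision=4,suppress=True)
p,d=robot.read_camera("scene"); cv2.imwrite("pics/s9.png",cv2.resize(p[30:200,310:510,::-1],None,fx=4,fy=3.5))
c=robot.calibration("wrist");p,d=robot.read_camera("wrist"); cv2.imwrite("pics/w9.png",p[...,::-1])
U,V=np.meshgrid(np.arange(640),np.arange(400));K=c["intrinsics"]
X=(np.stack([(U-K[0,2])/K[0,0],(V-K[1,2])/K[1,1],np.ones_like(U)],-1)*d[...,None]-c["t"])@c["R"]
for n,(a,b,e,f) in {"strip":(300,340,110,170),"barL":(222,260,237,247),"barR":(378,415,237,247)}.items():
    q=X[e:f,a:b].reshape(-1,3); print(n,np.median(q,0))
s=robot.sense();print(s["ee_pos"],s["force"],s["torque"],s["grip_width"])
E
```

```text
time_s: 13.35
ee_pos: [0.516, 0.1357, 0.2047]
ee_rot: [-90.0, 0.0, -84.8]
force: [0.6, 1.3, 0.6]
grip_width: 0.0248
time_s: 14.15
ee_pos: [0.5159, 0.1357, 0.2047]
ee_rot: [-90.0, -0.0, -84.8]
force: [-0.2, 0.5, 0.2]
grip_width: 0.0599
strip [0.5111 0.1945 0.1829]
barL [0.4716 0.1346 0.1889]
barR [0.5595 0.1426 0.1889]
[0.516  0.1357 0.2047] [-0.0396  0.4911  0.5175] [-0.0414  0.0278  0.0171] 0.06007403081937886
```

View pics/s9.png

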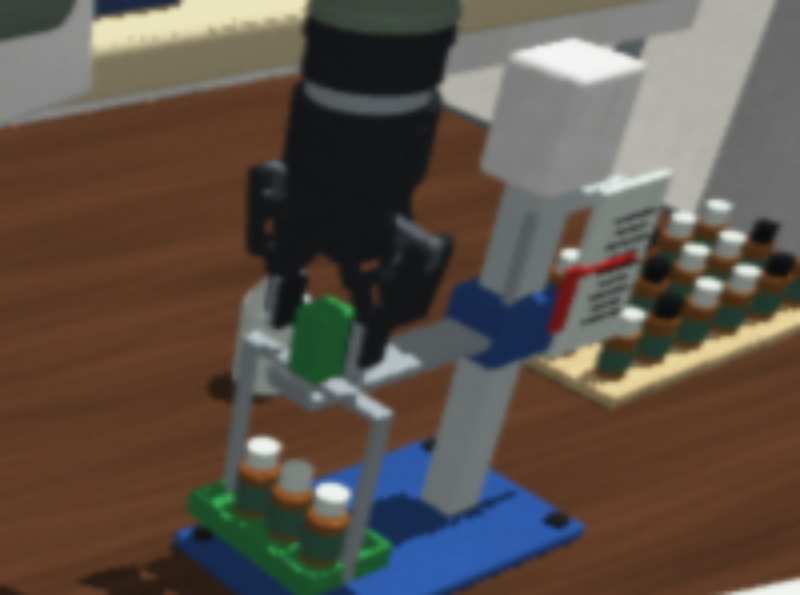

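View pics/w9.png

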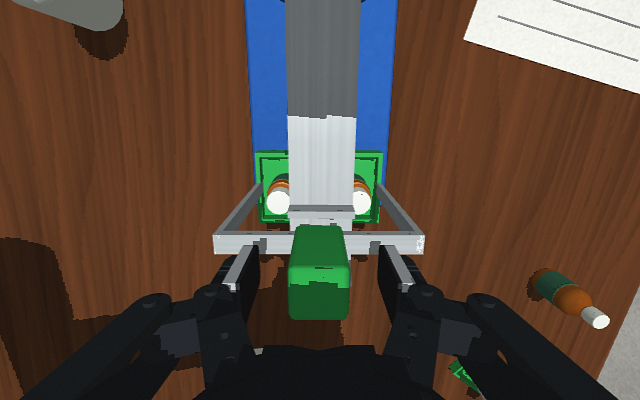

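It's released, clear on both sides of the grip, hanging level with the bar ends both at 0.1889. Withdrawing straight up, then checking that it is at rest.

```bash
python3 -m handwheel '[[0.8,0,-0.01,0,0,0,0],[0.9,0,-0.04,0,0,0,0],[1,0,-0.06,0,0,0,0],[1,0,-0.06,0,0,0,0],[1,0,-0.06,0,0,0,0],[1,0,-0.06,0,0,0,0],[1,0,-0.03,0,0,0,0],[1,0,0,0,0,0,0],[1,0,0,0,0,0,0],[1,0,0,0,0,0,0],[1,0,0,0,0,0,0],[1,0,0,0,0,0,0]]'
python3 - <<'E'
from h import *
np.set_printoptions(precision=4,suppress=True)
U,V=np.meshgrid(np.arange(640),np.arange(400))
for k in range(3):
    c=robot.calibration("wrist");p,d=robot.read_camera("wrist"); K=c["intrinsics"]
    X=(np.stack([(U-K[0,2])/K[0,0],(V-K[1,2])/K[1,1],np.ones_like(U)],-1)*d[...,None]-c["t"])@c["R"]
    for n,(lo,hi,y0,y1) in {"strip":(.16,.2,.17,.21),"bar":(.18,.195,.12,.15),"grip":(.215,.26,.1,.18)}.items():
        m=(X[...,2]>lo)&(X[...,2]<hi)&(X[...,1]>y0)&(X[...,1]<y1)&(X[...,0]>.44)&(X[...,0]<.59)
        if m.sum()>20:
            q=X[m]; print(n,m.sum(),np.median(q[:,2]),cv2.minAreaRect((q[:,:2]*1000).astype(np.float32)))
cv2.imwrite("pics/w10.png",p[...,::-1])
p,d=robot.read_camera("scene"); cv2.imwrite("pics/s10.png",p[...,::-1])
a=cv2.imread("pics/scene0.png").astype(int);b=cv2.imread("pics/s10.png").astype(int)
print("white diff",[tuple(np.array(np.where((im.min(2)>150)[190:232,240:300])).mean(1)) for im in (a,b)])
s=robot.sense();print(s["time_s"],s["ee_pos"],s["force"],s["grip_width"])
E
```

```text
time_s: 15.45
ee_pos: [0.5156, 0.1356, 0.3318]
ee_rot: [-90.1, -0.0, -84.8]
force: [-0.2, 0.2, -0.1]
grip_width: 0.0854
strip 1673 0.18295299577881222 ((512.5659790039062, 189.957763671875), (35.65850830078125, 41.7012939453125), 3.9774892330169678)
bar 1455 0.18866352216752674 ((515.9038696289062, 135.25732421875), (29.75212860107422, 119.25614929199219), 89.15918731689453)
grip 1097 0.2384865418367636 ((515.7770385742188, 137.01837158203125), (25.859378814697266, 25.65148162841797), 4.895522594451904)
strip 1666 0.1829527387394516 ((512.7976684570312, 189.92343139648438), (35.638336181640625, 41.93478012084961), 4.229151248931885)
bar 1475 0.18865136396823012 ((515.5342407226562, 135.1194305419922), (29.787269592285156, 119.82975006103516), 89.40406799316406)
grip 1095 0.23854617878510412 ((515.5325927734375, 136.96368408203125), (25.728103637695312, 25.469852447509766), 4.945732593536377)
strip 1658 0.1829356570412215 ((512.8696899414062, 189.87413024902344), (35.5401496887207, 42.03757095336914), 4.2938008308410645)
bar 1488 0.18868251969654268 ((515.6781616210938, 136.0087127685547), (29.709346771240234, 120.0595703125), 86.93037414550781)
grip 1106 0.23852618012581012 ((515.5353393554688, 136.97467041015625), (25.72199249267578, 25.586551666259766), 4.782705307006836)
white diff [(np.float64(21.497584541062803), np.float64(31.318840579710145)), (np.float64(23.00729927007299), np.float64(20.817518248175183))]
15.65 [0.5159 0.1357 0.3325] [0.0393 0.0659 0.0318] 0.08521736272091172
```

View pics/s10.png

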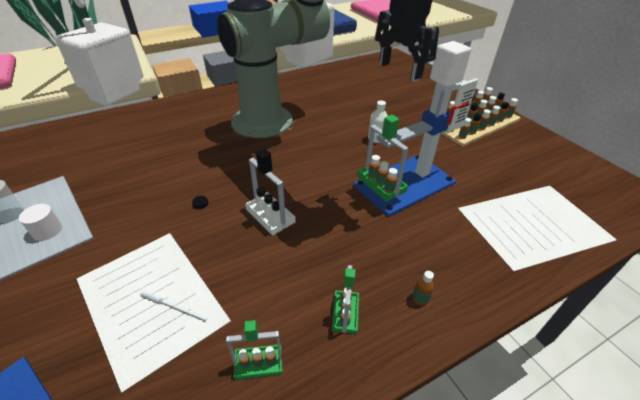

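View pics/w10.png

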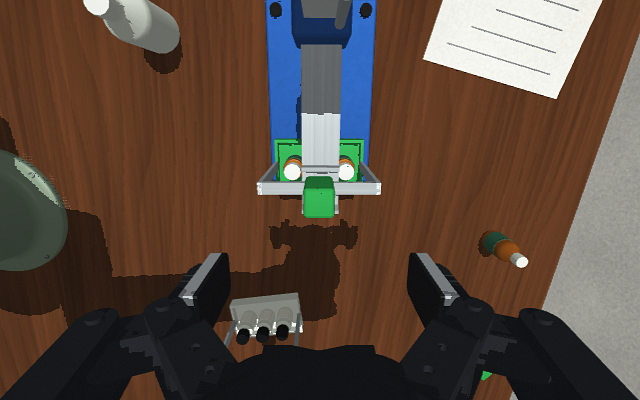

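The carrier hangs upright on the hook. Three readings over 0.15 s agree: strip at 0.1829–0.1830, grip top at 0.2385, and grip centre (0.5155, 0.137), right at the seat. My brightness check of the white carrier was spoiled by the arm's shadow (centroid moved from column 31 to 21), so I'll check it by depth instead and then hand in.

```bash
python3 - <<'E'
from h import *
p,d=robot.read_camera("scene"); d0=np.load("pics/scene0.npy")
r=(slice(145,235),slice(235,300)); e=np.abs(d[r]-d0[r]); print("white depth change: median",np.median(e),"p95",np.percentile(e,95),"frac>15mm",(e>.015).mean())
U,V=np.meshgrid(np.arange(640),np.arange(400));c=robot.calibration("scene");K=c["intrinsics"]
for D in(d0,d):
    X=(np.stack([(U-K[0,2])/K[0,0],(V-K[1,2])/K[1,1],np.ones_like(U)],-1)*D[...,None]-c["t"])@c["R"]
    m=(X[...,2]>.15)&(X[...,2]<.2)&(X[...,0]>.4)&(X[...,0]<.58)&(X[...,1]>-.25)&(X[...,1]<-.05)
    print("white grip",m.sum(),X[m].mean(0).round(4))
E
python3 -c "
from rig import robot
print(robot.hand_in())"
```

```text
white depth change: median 0.0017651916 p95 0.009683521 frac>15mm 0.049914529914529916
white grip 330 [ 0.4552 -0.158   0.1779]
white grip 333 [ 0.4551 -0.1579  0.1783]
the job is handed in; nothing more can be done
None
```

The largest green carrier now hangs by its bar on the spring scale's hook, and I handed the job in at about 16 s of the 58 s. No verdict was reported.

**What I did:** I gripped it by its green grip, came in from the hook's free end and lowered it slowly. I held on until the tool force fell from about -5.3 N to about -0.2 N, so the hook was carrying it. Then I opened the gripper gently and withdrew upward.

**Last checks:**
- **Sinking:** the hook had sunk about 32 mm, which fits the weight felt in the lift. Three wrist-camera readings over 0.15 s agreed within 0.1 mm, so it was at rest.
- **Position:** the grip's centre was about 1–2 mm from the seat centre I measured. The bar ends were at equal height (188.9 mm), 6 mm above the seat, so the carrier hangs level.
- **Gripper:** it was fully open, well above the carrier, with force near zero.
- **White carrier:** its grip was at (0.455, -0.158) both before and after, within 0.5 mm.

**One check disagreed:** a brightness comparison of the white carrier suggested it had shifted. The arm's shadow across its tray spoiled that one, so I rechecked with depth, and the depth check is the white-carrier figure above.

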